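# Free the snapped-in strainer cartridge and set it on the drying spindle

### The arm

A 6-joint arm with a two-finger parallel gripper is mounted at the origin on the work surface. World frame = base frame: x ahead of the robot, y to its left, z up, the work surface at z = 0. Lengths are in mm, angles in rad, forces in N, time in s.
With the tool pointing down it reaches from about 350 to 975 mm from the base axis. Payload 7.1 kg.
Tool frame: the origin (TCP) lies midway between the tips of the shut fingers; the grasp point (between the pads) lies pinch_z behind it (pinch_z is the distance from the TCP to the grasp point, in mm); z points along the fingers, y is the line along which they close (so a half turn about z gives the same grasp; the last joint's range is limited). The gripper opens to 88 mm and grips with 3 to 60 N. Pads are 20 mm wide; open, the fingers measure 115 mm over their backs; the gripper's body (75 mm by 178 mm) begins 61 mm behind the grasp point.
Start: joints at [1.313, 0.423, 1.63, -0, 1.089, -0.019], TCP at [147.804, 607.255, 195.675] pointing down, gripper open.
Joint ranges: [-3, 3], [-0.9, 2.11], [0.09, 2.58], [-1.31, 4.45], [0.11, 2.69], [-2.54, 2.54]. Speed limits (rad/s): [2.39, 2.39, 3.01, 3.14, 3.14, 3.14].

### API

Orientations are given as a rotation vector (axis times angle).
In Python, from workcell import get_obs, get_image, close_job, pinch_z gives the robot as it stands.
- The arm moves only by the tool jog_arm, never from a script. Its argument "commands" is a list of rows, each a list of 3 entries, a list of its own where there are three numbers: the gripper command: -1 is shut, 1 is fully open, values between are in proportion, then the shift along the tool's x, y, z as a fraction of full scale, then the turn, a rotation vector about the tool's x, y, z as a fraction of full scale. In form: [[gripper, [tx, ty, tz], [rx, ry, rz]], ...]. A call has 1 to 10 rows; each row shifts and turns the commanded pose from where the row before left it, along the tool's axes as they then stand; what a row does not reach is not made up. Full scale, the value 1, is 0.1 m for a shift and 45 degrees for a turn. A row lasts 1/10 s, in which the tool goes at most 50 mm and 8.59 degrees, less where a joint would pass 70% of its speed; a pose out of reach is approached as far as the arm can. A call with a number of a shift or a turn outside -1 to 1 is refused whole. A call with a gripper value outside its range is refused whole. The fingers move at their own pace and stop on an object; the grip force is fixed at half the most. Time passes only in rows, so rows that do not move let the fingers close. It gives the time, the measured TCP pose, the force, the opening and the grip force at its end, in the units of the state.
- get_obs(): the state, without advancing time (a new reading comes with each control period).
- get_image(name): name is "scene" or "top" or "wrist"; returns a dict with "image" (420x560x3 uint8, blue, green, red), "z_map" (420x560 float32, mm along the optical axis (not along the pixel's ray), 0 where there is no reading), "intrinsics" (3x3 intrinsics, pixels), "eye" and "orientation" of the camera in the world; the wrist camera has in their place "mount" (4x4, takes a point from camera to tool coordinates, whose origin is the TCP and whose axes are the flange's). Camera axes: x right, y down, z forward; pixel columns grow to the right and rows downward; lengths in mm; the calibration is good to about 2 mm. A picture is of the moment at which its call begins: read the wrist's pose just before it.
- close_job(): hands the job in; it is judged then, once.
The state is a dict: "t": time; "qpos": joint angles; "qvel": joint speeds; "joint_torque": joint torques, N m; "ee_pos": TCP position; "orientation": TCP orientation; "ft_force": force on the tool from outside, world axes, zero at the start; "moment": the same for the moment, N m; "width": finger opening in mm; "grasp_force": force on a finger pad.
Only numpy, scipy, OpenCV 4.12 (cv2) and the standard library are available. Lean on these libraries where they do the work, as an engineer would, in place of code of your own. Each camera call takes 0.05 s, during which the arm holds its last target. There are 200 camera calls.

### The job

Take the strainer cartridge out of the white sea-water pump: press its round flange gently straight down until you feel it bottom out (do not lean on it), keep it down while you pinch the two orange tabs fully together, then draw it straight up clear of the pump. Lower it upright over the upright spindle of the drying stand until it sits fully down on the seat (do not drop it), and let go. Leave the titanium tube, the brass probe fitting and the dial indicator where they are.

Things in the scene. Friction and masses are not known exactly. Their poses are not given: they have to be found in the camera images.
- pump: White plastic pump head fixed to the bench, 100 mm (its x) by 110 mm (its y) by 105 mm high; a blue motor 72 mm in diameter juts 60 mm from its +x face and grey hose stubs 28 mm long from its +y and -y faces. Origin: centre of the underside of the white block, below the axis of the cartridge; z up.
- pump_mouth (a point): Centre of the 44 by 44 mm square mouth in the pump's top face, 105 mm above the bench; axes as pump. The cartridge is snapped in here. An ejector spring in the well pushes it up (about 3 N at rest, 9 N pressed right in in). A force above 45 N between cartridge and pump breaks the latch. To come out, the cartridge rises straight up by 80 mm.
- cartridge_flange (a point): Centre of the flat top of the grey round flange (104 mm diameter, 8 mm thick) of the loose strainer cartridge (about 0.24 kg). z: its axis, up; y: the line on which the two orange tabs stand and are pinched. Snapped in, the flange's underside stands 21 mm above the pump's top. Outside each tab 22 mm of bare flange is left, where fingertips that straddle the tabs can press down.
- tab_a (a point): Centre of the outer face of the orange tab on the cartridge's +y side, 16 mm above the flange top; axes as the flange's. The tab is 20 mm wide (x), 32 mm high from the flange top. At rest the outer faces of the two tabs are 60 mm apart, fully pinched 38 mm, against a stop. Each needs 3 N to start moving and 8.5 N at the stop. The pinched cartridge can be lifted and carried by its tabs.
- tab_b (a point): The same on the -y side. Below, the tabs are hooked behind a keeper: they give only 1.5 mm until the cartridge is pushed down 3 to 17 mm. How far differs from pump to pump and cannot be seen; the cartridge bottoms hard 3 mm deeper than that (6 to 20 mm down). Let up before the tabs are fully pinched, it stays hooked.
- cartridge_bottom (a point): Centre of the underside of the cartridge, 104 mm below cartridge_flange on its axis; same axes. The lowest part of the cartridge is a green square strainer core, 41 by 41 mm and 46 mm tall, with a 26 by 26 mm bore open at the bottom and about 45 mm deep.
- stand_seat (a point): Centre of the black rubber seat of the drying stand, 16 mm above the bench, at the foot of its upright steel spindle (14 mm diameter, tapered tip, top 40 mm above this point); z up. The seat is 52 mm across, on a fixed dark steel base disc 110 mm across. The cartridge sits on it in any yaw, its underside on the seat, the spindle in its bore.
- tube_mid (a point): Centre (65 mm up) of the dull titanium housing tube, 56 mm diameter, 130 mm high, standing loose. Bystander.
- probe_mid (a point): Centre (21 mm up) of the brass temperature probe fitting, 33 mm diameter, 42 mm high, standing loose. Bystander.
- dial_mid (a point): Middle (59 mm up) of the black dial indicator on a rubber foot 60 mm across, 118 mm high, standing loose. Bystander.
Not all that is in view belongs to the job. There is more than one size of the part that bears cartridge_flange; the job needs the smaller.

How it is judged:
By the outcome, as a careful person would: the job done as asked, in the order asked, and still so for the second after the job is handed in, with the robot touching nothing.
It also fails if it takes over 67 s, if anything falls off the work surface, if the arm or the gripper's body presses on something with over 40 N, if the wrist force passes 120 N, or if a joint passes its speed limit or range.

## Working session

There is one attempt and no reset: what is moved stays moved. The work goes in short steps, Python scripts to look and compute and a tool call to move; the robot and the scene stay as the last step left them, time stands still between calls to the robot, and variables do not carry over. Pictures are saved under pics/ and viewed, at most 10 in all, crops included, and the job is handed in when it is done.

Besides the shell and the picture viewer there is one more tool, called after "Emit:" as name(argument=value, ...), one argument or row to a line, values as JSON. jog_arm: Moves the arm, as the interface text tells. Its arguments: {"type":"object","properties":{"commands":{"type":"array","items":{"type":"array"}}},"required":["commands"]}

```bash
mkdir -p pics; ls
python3 - <<'E'
from workcell import *
import cv2,numpy as np
print(get_obs(),pinch_z)
a=get_image("scene");b=get_image("top")
for n,i in(("scene",a),("top",b)):
    np.savez(f"{n}0.npz",**{k:np.array(v) for k,v in i.items()})
    print(n,i["intrinsics"],i["eye"],i["orientation"])
    cv2.imwrite(f"pics/{n}0.png",i["image"])
E
```

```text
pics
{'t': 0.0, 'qpos': array([ 1.31300744e+00,  4.23822532e-01,  1.63068597e+00, -1.96889532e-05,
        1.08859584e+00, -1.89978182e-02]), 'qvel': array([ 0.00098698, -0.00032457, -0.00108534,  0.00055025, -0.00116396,
        0.00097262]), 'joint_torque': array([ 1.31157325e-03, -5.44615674e+01, -2.73674852e+01,  6.46082824e-02,
        2.26203469e-02, -1.43262837e-04]), 'ee_pos': array([147.65774566, 606.69482591, 194.91474249]), 'orientation': array([-3.74164450e-01, -3.11903800e+00,  2.35548561e-03]), 'ft_force': array([-0.35961133, -0.38584422,  0.27830934]), 'moment': array([ 0.00220198,  0.07702686, -0.00096022]), 'grasp_force': 0.0, 'width': 87.58961724311573} 18.700000000000003
scene [[442.69108594   0.         286.23406844]
 [  0.         442.69108594 206.47239197]
 [  0.           0.           1.        ]] [880.31355572 717.05498647 734.43113968] [-0.68006762 -2.59159461  1.21481804]
top [[465.7090535    0.         283.46241882]
 [  0.         465.7090535  203.17354876]
 [  0.           0.           1.        ]] [476.73733482  59.25203387 934.24411216] [-2.16128849  2.21201029 -0.05999974]
```

View pics/scene0.png

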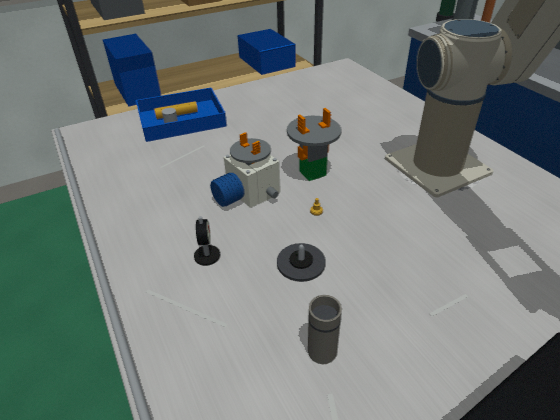

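View pics/top0.png

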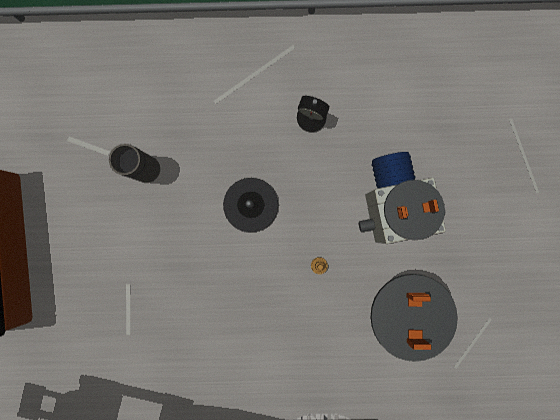

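The smaller cartridge sits in the pump, at scene (250,150) and top (415,210). The larger one standing on the bench, at scene (313,140) and top (414,316), is the look-alike, and the orange piece in the blue bin at (175,112) is clutter. The stand is at top (250,204) and scene (301,258), the tube at top (127,160), the brass fitting at (320,265) and the dial at (312,113). I choose the one in the pump. Next I'll measure it in both views using depth.

```bash
cat > h.py <<'E'
import numpy as np,cv2
from scipy.spatial.transform import Rotation as R
def cloud(d):
    z=d["z_map"];K=d["intrinsics"];v,u=np.mgrid[:z.shape[0],:z.shape[1]]
    p=np.dstack([(u-K[0,2])/K[0,0]*z,(v-K[1,2])/K[1,1]*z,z])
    p=p@R.from_rotvec(d["orientation"]).as_matrix().T+d["eye"]
    p[z==0]=np.nan
    return p
def orange(im):
    h=cv2.cvtColor(im,cv2.COLOR_BGR2HSV)
    return cv2.inRange(h,(3,150,60),(16,255,255))>0
def circle(xy):
    c,r=cv2.minEnclosingCircle(xy.astype(np.float32));return np.round(c,1),round(r,1)
E
python3 - <<'E'
from h import *
for n,(pu,pv),(su,sv) in(("top",(415,210),(250,204)),("scene",(250,150),(301,258))):
    d=np.load(n+"0.npz");im=d["image"];P=cloud(d);o=orange(im)
    g=np.zeros(o.shape,bool);g[pv-45:pv+45,pu-45:pu+45]=1
    z=P[...,2]
    zz=z[g&(z>60)];print(n,"hist",np.histogram(zz,bins=np.arange(60,190,5)))
    c=np.nanmedian(z[g&(z>115)&(z<150)&~o]);f=g&(abs(z-c)<6)&~o
    nn,lab,st,_=cv2.connectedComponentsWithStats(f.astype(np.uint8));k=1+st[1:,4].argmax();q=P[lab==k]
    print("flange",c,circle(q[:,:2]),q.mean(0))
    nn,lab,st,_=cv2.connectedComponentsWithStats((o&g).astype(np.uint8))
    for k in range(1,nn):
        if st[k,4]>15:
            q=P[lab==k];q=q[np.isfinite(q[:,2])]
            t=q[q[:,2]>np.percentile(q[:,2],97)-5];print("tab",st[k],q.mean(0).round(1),"top",t.mean(0).round(1),t.min(0).round(1),t.max(0).round(1))
    g=np.zeros(o.shape,bool);g[sv-40:sv+40,su-40:su+40]=1
    q=P[g&(z>6)&(z<22)];print("base",circle(q[:,:2]),np.histogram(q[:,2],bins=range(6,24,2))[0])
    q=P[g&(z>30)&(z<70)];print("spindle",len(q),q.mean(0) if len(q) else 0,q[:,2].max() if len(q) else 0)
    for nm,lo,hi in (("motorblue",0,0),):
        h=cv2.cvtColor(im,cv2.COLOR_BGR2HSV);b=cv2.inRange(h,(100,120,30),(130,255,255))>0
        g=np.zeros(o.shape,bool);g[pv-70:pv+70,pu-60:pu+60]=1
        print("motor",P[b&g&(z>20)].mean(0))
dt=np.load("top0.npz");ds=np.load("scene0.npz")
a=cv2.resize(dt["image"][140:260,350:480],None,fx=3.0,fy=3.0,interpolation=2)
b=cv2.resize(ds["image"][120:220,200:300],None,fx=3.6,fy=3.6,interpolation=2)
cv2.imwrite("pics/crop1.png",np.hstack([a,b]))
E
```

```text
top hist (array([  80,  126,  144,  286,  179,   32,   25,   35,  423,  287,    9,
          0,    0,   29, 2169,  481,   22,   20,   22,   21,   47,   60,
          0,    0,    0]), array([ 60,  65,  70,  75,  80,  85,  90,  95, 100, 105, 110, 115, 120,
       125, 130, 135, 140, 145, 150, 155, 160, 165, 170, 175, 180, 185]))
flange 133.6172991716541 (array([ 510.2, -160.3]), 52.3) [ 509.5860305  -158.70370358  133.58811355]
tab [422 200  17  13 142] [ 514.4 -182.9  149.7] top [ 514.6 -186.7  165.6] [ 505.5 -191.1  162.5] [ 523.8 -182.7  168.7]
tab [397 206  11  13 102] [ 505.8 -134.3  155.2] top [ 505.6 -133.7  165.9] [ 496.7 -137.4  163.5] [ 515.  -129.5  169.4]
base (array([532.3, 130.9]), 54.8) [336 777 586 191 229 125  35   0]
spindle 47 [531.99462776 130.4289023   51.62273799] 57.372107915820266
motor [ 588.79629149 -140.05541315   73.89902703]
scene hist (array([139, 143, 166, 248, 137,  87,  82,  97, 415,  83,   1,   0,   3,
        67, 594,  62, 140,  30,  29,  27,  33,  10,   0,   0,   0]), array([ 60,  65,  70,  75,  80,  85,  90,  95, 100, 105, 110, 115, 120,
       125, 130, 135, 140, 145, 150, 155, 160, 165, 170, 175, 180, 185]))
flange 132.83550822255626 (array([ 507.4, -155. ]), 54.3) [ 513.0326978  -149.19664646  132.31867936]
tab [240 133  10  14  91] [ 514.6 -181.1  147.1] top [ 515.1 -182.1  162.6] [ 505.7 -185.6  160.3] [ 522.9 -178.7  165.5]
tab [251 142   9  13  84] [ 505.7 -129.4  149.3] top [ 506.1 -128.8  163.9] [ 498.1 -131.8  160.7] [ 513.9 -125.6  165.8]
base (array([531.2, 133.6]), 56.2) [325 550 164  85 141  43   8   5]
spindle 65 [532.98141017 136.93553472  43.52064419] 56.33253654460282
motor [ 539.90979363 -326.13149701   49.39191364]
```

View pics/crop1.png

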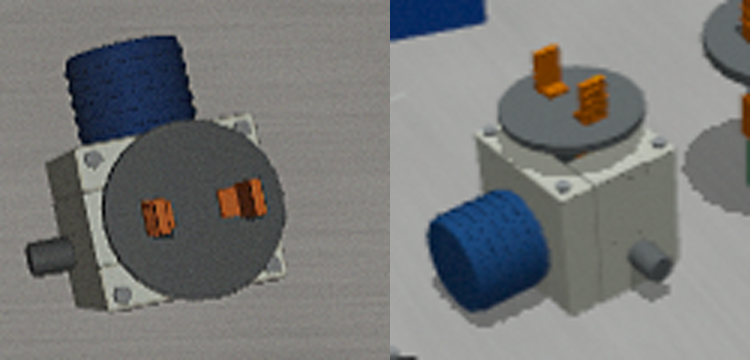

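The crop confirms it: the small flange is in the white pump, with tabs at crop (157,217) and (242,198). The flange centre is about (510,-158,134), the tab line is yawed about 9.5° and the stand is at about (532,132). Now I'll raise and turn.

Emit:
jog_arm(
  commands=[
    [1,[0,0,-0.4],[0,0,-0.171]],
    [1,[0,0,-0.4],[0,0,-0.171]],
    [1,[0,0,-0.3],[0,0,-0.171]],
    [1,[0,0,0],[0,0,0]],
  ],
)

```text
t: 0.5
ee_pos: [148.4, 609.5, 310.4]
orientation: [-0.262, 3.128, 0.011]
ft_force: [-0.1, 0.1, 0.1]
width: 87.7
grasp_force: 0.0
```

```bash
cat > go.py <<'E'
import sys
from h import *
from workcell import get_obs
o=get_obs();M=R.from_rotvec(o["orientation"]).as_matrix()
print("t",o["t"],"pos",o["ee_pos"].round(1),"x",M[:,0].round(3),"y",M[:,1].round(3),"z",M[:,2].round(3),"F",o["ft_force"].round(1),"w",round(o["width"],1),"g",round(o["grasp_force"],1))
if len(sys.argv)>3: print("tool shift mm",(M.T@(np.array(sys.argv[1:4],float)-o["ee_pos"])).round(1))
if len(sys.argv)>4:
    T=np.deg2rad(float(sys.argv[4]));Y=np.array([np.cos(T),np.sin(T),0]);Z=np.array([0,0,-1.])
    D=np.c_[np.cross(Y,Z),Y,Z];print("tool turn /45deg",(np.rad2deg(R.from_matrix(M.T@D).as_rotvec())/45).round(3))
E
python3 go.py 510 -158 300 99.5
```

```text
t 0.5 pos [148.4 609.5 310.4] x [-0.986 -0.166 -0.003] y [-0.166  0.986  0.007] z [ 0.002  0.007 -1.   ] F [-0.1  0.1  0.1] w 87.7 g 0.0
tool shift mm [-228.9 -817.     5.4]
tool turn /45deg [0.009 0.004 0.002]
```

Emit:
jog_arm(
  commands=[
    [1,[-0.127,-0.454,0],[0,0,0]],
    [1,[-0.127,-0.454,0],[0,0,0]],
    [1,[-0.127,-0.454,0],[0,0,0]],
    [1,[-0.127,-0.454,0],[0,0,0]],
    [1,[-0.127,-0.454,0],[0,0,0]],
    [1,[-0.127,-0.454,0],[0,0,0]],
    [1,[-0.127,-0.454,0],[0,0,0]],
    [1,[-0.127,-0.454,0],[0,0,0]],
    [1,[-0.127,-0.454,0],[0,0,0]],
    [1,[-0.127,-0.454,0],[0,0,0]],
  ],
)

```text
t: 1.5
ee_pos: [347.0, 178.1, 304.7]
orientation: [0.255, -3.13, 0.001]
ft_force: [0.7, 0.9, 0.7]
width: 88.0
grasp_force: 0.0
```

Emit:
jog_arm(
  commands=[
    [1,[-0.127,-0.454,0],[0,0,0]],
    [1,[-0.127,-0.454,0],[0,0,0]],
    [1,[-0.127,-0.454,0],[0,0,0]],
    [1,[-0.127,-0.454,0],[0,0,0]],
    [1,[-0.127,-0.454,0],[0,0,0]],
    [1,[-0.127,-0.454,0],[0,0,0]],
    [1,[-0.127,-0.454,0],[0,0,0]],
    [1,[0,0,0],[0,0,0]],
    [1,[0,0,0],[0,0,0]],
  ],
)

```text
t: 2.4
ee_pos: [486.1, -119.4, 304.1]
orientation: [0.252, -3.129, -0.002]
ft_force: [-0.2, 1.2, 0.0]
width: 88.2
grasp_force: 0.0
```

```bash
python3 go.py 510 -158 300 99.5
```

```text
t 2.4 pos [ 486.1 -119.4  304.1] x [-0.987 -0.16   0.003] y [-0.16   0.987  0.001] z [-0.003  0.001 -1.   ] F [-0.2  1.2  0. ] w 88.2 g 0.0
tool shift mm [-17.5 -41.9   4. ]
tool turn /45deg [ 0.002 -0.003 -0.007]
```

```bash
cat > w.py <<'E'
import sys
from h import *
from workcell import get_obs,get_image
n=sys.argv[1]
o=get_obs();d=get_image("wrist")
M=R.from_rotvec(o["orientation"]).as_matrix();m=d["mount"]
Rw=M@m[:3,:3];d["eye"]=o["ee_pos"]+M@m[:3,3];d["orientation"]=R.from_matrix(Rw).as_rotvec()
print("eye",d["eye"].round(1),"fwd",Rw[:,2].round(2),"K",d["intrinsics"][0])
np.savez(n+".npz",**{k:np.array(v) for k,v in d.items()});cv2.imwrite(f"pics/{n}.png",d["image"])
P=cloud(d);z=P[...,2];og=orange(d["image"])
near=np.hypot(P[...,0]-510,P[...,1]+159)<75
f=near&(z>105+15)&(z<142)&~og
nn,lab,st,_=cv2.connectedComponentsWithStats(f.astype(np.uint8));q=P[lab==1+st[1:,4].argmax()]
print("flange",np.median(q[:,2]).round(1),circle(q[:,:2]))
nn,lab,st,_=cv2.connectedComponentsWithStats((og&near).astype(np.uint8))
for k in range(1,nn):
    if st[k,4]>60:
        q=P[lab==k];t=q[q[:,2]>np.percentile(q[:,2],97)-4];print("tab",st[k],"top",t.mean(0).round(1),t.min(0).round(1),t.max(0).round(1),circle(t[:,:2]))
E
python3 w.py w1
```

```text
eye [ 414.6 -130.9  494.4] fwd [ 0.26  0.04 -0.97] K [372.30876018   0.         284.21218498]
flange 135.1 (array([ 509.1, -159.6]), 52.2)
tab [254 195  17  28 353] top [ 503.7 -132.8  166.9] [ 493.8 -136.9  164.2] [ 513.7 -128.7  169.1] (array([ 503.8, -132.3]), 10.0)
tab [203 196  23  28 455] top [ 512.9 -185.8  166.9] [ 503.5 -190.   164.3] [ 523.6 -181.9  168.4] (array([ 513.5, -185.7]), 10.1)
```

Emit:
jog_arm(
  commands=[
    [0.6,[-0.175,-0.4,0.0],[0,0,0]],
    [0.6,[0,0,0],[0,0,0]],
    [0.6,[0,0,0],[0,0,0]],
  ],
)

```text
t: 2.75
ee_pos: [510.1, -154.3, 305.2]
orientation: [0.258, -3.13, -0.001]
ft_force: [-1.0, 0.3, 0.0]
width: 71.2
grasp_force: 0.0
```

```bash
python3 w.py w2; python3 go.py 510 -158 200 99.5
```

```text
eye [ 438.3 -166.   495.4] fwd [ 0.26  0.04 -0.96] K [372.30876018   0.         284.21218498]
flange 135.1 (array([ 509.1, -159.6]), 52.1)
tab [245 177  20  27 381] top [ 513.1 -186.   167. ] [ 503.8 -190.2  164.2] [ 523.2 -182.   169. ] (array([ 513.5, -186.3]), 9.7)
tab [293 176  19  27 387] top [ 503.7 -133.2  167. ] [ 494.  -137.3  164.3] [ 514.  -128.9  169.8] (array([ 504. , -133.1]), 10.0)
t 2.8 pos [ 509.9 -154.   305.3] x [-0.986 -0.164  0.001] y [-0.164  0.986  0.001] z [-0.001  0.001 -1.   ] F [ 0.4 -0.3  0.3] w 70.4 g 0.0
tool shift mm [  0.4  -4.  105.2]
tool turn /45deg [ 0.001 -0.001 -0.001]
```

View pics/w2.png

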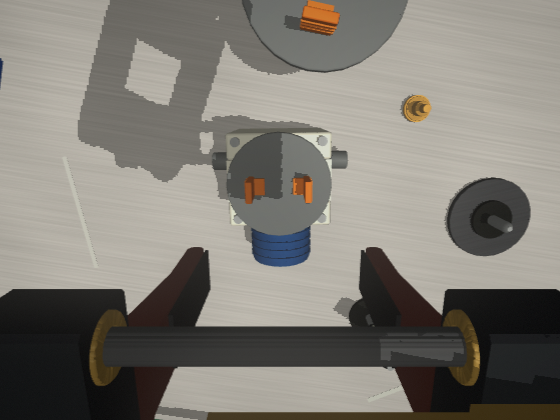

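The wrist view shows the pump flange centred at (279,185), with tabs at (250,190) and (307,190). Both wrist positions put it at (508.8,-159.6,135), with the tab line at 100°. I'll descend with the fingers straddling the tabs.

Emit:
jog_arm(
  commands=[
    [0.6,[0.02,-0.052,0.35],[0,0,-0.013]],
    [0.6,[0,0,0.35],[0,0,0]],
    [0.6,[0,0,0.2],[0,0,0]],
    [0.6,[0,0,0],[0,0,0]],
    [0.6,[0,0,0],[0,0,0]],
  ],
)

```text
t: 3.3
ee_pos: [509.4, -160.0, 216.3]
orientation: [0.275, -3.129, -0.0]
ft_force: [0.8, 0.4, 0.8]
width: 70.4
grasp_force: 0.0
```

```bash
python3 go.py 508.8 -159.5 140 100.1
```

```text
t 3.3 pos [ 509.4 -160.   216.3] x [-0.985 -0.174  0.   ] y [-0.174  0.985  0.   ] z [-0.  0. -1.] F [0.8 0.4 0.8] w 70.4 g 0.0
tool shift mm [ 0.5  0.6 76.3]
tool turn /45deg [ 0.    -0.    -0.001]
```

Emit:
jog_arm(
  commands=[
    [0.6,[0,0,0.25],[0,0,0]],
    [0.6,[0,0,0.25],[0,0,0]],
    [0.6,[0,0,0.18],[0,0,0]],
    [0.6,[0,0,0.03],[0,0,0]],
    [0.6,[0,0,0.02],[0,0,0]],
    [0.6,[0,0,0.01],[0,0,0]],
    [0.6,[0,0,0],[0,0,0]],
    [0.6,[0,0,0],[0,0,0]],
  ],
)

```text
t: 4.1
ee_pos: [510.1, -161.1, 142.6]
orientation: [-0.273, 3.128, -0.001]
ft_force: [-1.1, -0.5, -0.1]
width: 70.3
grasp_force: 0.0
```

Emit:
jog_arm(
  commands=[
    [0.6,[0,0,0.02],[0,0,0]],
    [0.6,[0,0,0.02],[0,0,0]],
    [0.6,[0,0,0.02],[0,0,0]],
    [0.6,[0,0,0],[0,0,0]],
    [0.6,[0,0,0],[0,0,0]],
  ],
)

```text
t: 4.6
ee_pos: [509.5, -161.0, 135.5]
orientation: [0.273, -3.129, -0.0]
ft_force: [-0.6, 0.3, -0.3]
width: 70.3
grasp_force: 0.0
```

Emit:
jog_arm(
  commands=[
    [0.6,[0,0.01,0.01],[0,0,0]],
    [0.6,[0,0,0.01],[0,0,0]],
    [0.6,[0,0,0],[0,0,0]],
    [0.6,[0,0,0],[0,0,0]],
  ],
)

```text
t: 5.0
ee_pos: [509.4, -160.0, 133.7]
orientation: [0.274, -3.13, 0.0]
ft_force: [0.2, 0.1, 0.4]
width: 70.4
grasp_force: 0.0
```

Emit:
jog_arm(
  commands=[
    [0.6,[0,0,0.01],[0,0,0]],
    [0.6,[0,0,0.01],[0,0,0]],
    [0.6,[0,0,0],[0,0,0]],
    [0.6,[0,0,0],[0,0,0]],
  ],
)

```text
t: 5.4
ee_pos: [509.4, -160.0, 131.6]
orientation: [0.273, -3.13, 0.0]
ft_force: [0.3, 0.3, -0.3]
width: 70.3
grasp_force: 0.0
```

Emit:
jog_arm(
  commands=[
    [0.6,[0,0,0.01],[0,0,0]],
    [0.6,[0,0,0.01],[0,0,0]],
    [0.6,[0,0,0],[0,0,0]],
    [0.6,[0,0,0],[0,0,0]],
  ],
)

```text
t: 5.8
ee_pos: [509.4, -160.0, 129.7]
orientation: [0.273, -3.13, -0.0]
ft_force: [0.1, 0.3, -0.5]
width: 70.4
grasp_force: 0.0
```

Emit:
jog_arm(
  commands=[
    [0.6,[0,0,0.01],[0,0,0]],
    [0.6,[0,0,0],[0,0,0]],
    [0.6,[0,0,0],[0,0,0]],
  ],
)

```text
t: 6.1
ee_pos: [509.4, -160.0, 128.6]
orientation: [0.273, -3.13, -0.0]
ft_force: [-0.9, -0.3, -0.8]
width: 70.3
grasp_force: 0.0
```

```bash
python3 - <<'E'
from h import *
from workcell import *
d=get_image("scene");P=cloud(d);z=P[...,2]
m=(np.hypot(P[...,0]-510,P[...,1]+158)<54)&(z>115)&(z<142)&~orange(d["image"])
print(np.median(z[m]),m.sum())
cv2.imwrite("pics/s2.png",cv2.resize(d["image"][80:220,190:310],None,fx=4,fy=4,interpolation=2))
E
python3 go.py
```

```text
132.4209090289752 610
t 6.15 pos [ 509.4 -160.   128.7] x [-0.985 -0.173 -0.   ] y [-0.173  0.985 -0.   ] z [ 0. -0. -1.] F [-0.2 -0.3  0.6] w 70.0 g 0.0
```

View pics/s2.png

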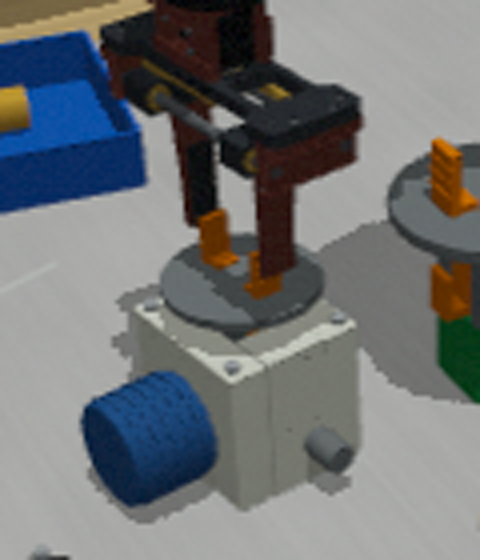

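The fingers are still just above the flange (tips at about (280,272) and (200,225)), on either side of the tabs, with no contact yet. I'll keep stepping down.

Emit:
jog_arm(
  commands=[
    [0.6,[0,0,0.01],[0,0,0]],
    [0.6,[0,0,0.01],[0,0,0]],
    [0.6,[0,0,0],[0,0,0]],
    [0.6,[0,0,0],[0,0,0]],
  ],
)

```text
t: 6.55
ee_pos: [509.3, -160.0, 126.6]
orientation: [0.273, -3.13, -0.0]
ft_force: [0.0, 0.4, 0.2]
width: 69.8
grasp_force: 0.0
```

Emit:
jog_arm(
  commands=[
    [0.6,[0,0,0.01],[0,0,0]],
    [0.6,[0,0,0.01],[0,0,0]],
    [0.6,[0,0,0],[0,0,0]],
    [0.6,[0,0,0],[0,0,0]],
  ],
)

```text
t: 6.95
ee_pos: [509.4, -160.0, 124.6]
orientation: [0.274, -3.13, -0.0]
ft_force: [1.1, 0.2, 0.0]
width: 70.6
grasp_force: 0.0
```

```bash
python3 w.py w3
python3 - <<'E'
from h import *
from workcell import *
d=get_image("scene");P=cloud(d);z=P[...,2];im=d["image"]
m=(np.hypot(P[...,0]-510,P[...,1]+158)<54)&(z>110)&(z<142)&~orange(im)
print(np.median(z[m]),m.sum())
# finger pixels (reddish dark)
c=im.astype(int);red=(c[...,2]>c[...,0]*1.6)&(c[...,2]<150)&~orange(im)&(np.hypot(P[...,0]-510,P[...,1]+158)<75)&(z>110)
for s in(1,-1):
    q=P[red&((P[...,1]+159)*s>0)];print(len(q),np.percentile(q[:,2],[0,2,10]).round(1),q[q[:,2]<np.percentile(q[:,2],8)].mean(0).round(1))
a=cv2.resize(im[110:180,200:300],None,fx=4,fy=4,interpolation=2)
w=cv2.imread("pics/w3.png")[120:310,180:420];w=cv2.resize(w,(354,280))
cv2.imwrite("pics/s3.png",np.hstack([a,w]))
E
```

```text
eye [ 437.5 -172.2  314.8] fwd [ 0.26  0.05 -0.96] K [372.30876018   0.         284.21218498]
flange 135.1 (array([ 509. , -159.5]), 52.0)
tab [ 312  239   42   65 1808] top [ 503.3 -133.5  166.9] [ 493.9 -137.6  164. ] [ 514.1 -128.9  168.8] (array([ 504. , -133.3]), 10.3)
tab [ 215  240   43   65 1786] top [ 512.8 -186.1  166.8] [ 503.4 -190.5  163.9] [ 523.9 -181.9  168.7] (array([ 513.6, -186.6]), 10.3)
132.41379451699208 603
443 [132.8 153.3 164.6] [ 503.9 -119.1  154.8]
271 [131.6 153.6 177.6] [ 515.5 -186.6  154.5]
```

View pics/s3.png

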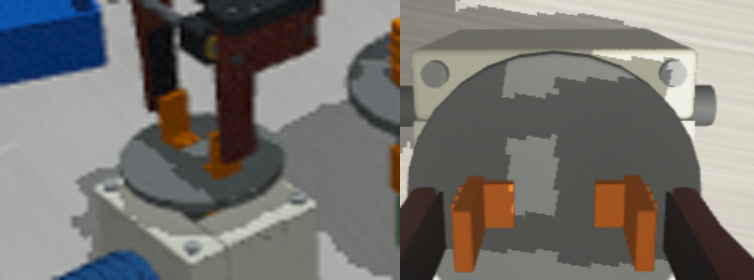

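Flange unmoved at 135. The tips ride higher than the TCP when the gripper is open, because the fingers swing on an arc. I'll measure tip height against opening from the wrist depth.

```bash
cat > tip.py <<'E'
import sys
from h import *
for n in sys.argv[1:]:
    d=np.load(n+".npz");z=d["z_map"];K=d["intrinsics"];m=d["mount"];v,u=np.mgrid[:420,:560]
    p=np.dstack([(u-K[0,2])/K[0,0]*z,(v-K[1,2])/K[1,1]*z,z])@m[:3,:3].T+m[:3,3]
    ok=(z>0)&(abs(p[...,0])<16)&(p[...,2]>-70)&(p[...,2]<25)&(abs(p[...,1])<65)&~orange(d["image"])
    for s in(1,-1):
        q=p[ok&(p[...,1]*s>0)]
        if len(q)<20: print(n,s,len(q));continue
        t=q[q[:,2]>np.percentile(q[:,2],98)-3]
        print(n,s,len(q),"zmax pct",np.percentile(q[:,2],[90,98,99.8]).round(1),"tip y",t[:,1].min().round(1),t[:,1].max().round(1))
E
python3 tip.py w1 w2
```

```text
w1 1 2379 zmax pct [-34.1 -29.5 -27.6] tip y 44.1 53.2
w1 -1 2380 zmax pct [-34.  -29.4 -27.6] tip y -52.4 -43.1
w2 1 2106 zmax pct [-34.3 -29.5 -27.8] tip y 35.5 44.3
w2 -1 2098 zmax pct [-34.1 -29.4 -27.8] tip y -43.6 -34.6
```

Emit:
jog_arm(
  commands=[
    [0.6,[0,0,-0.25],[0,0,0]],
    [0.2,[0,0,-0.45],[0,0,0]],
    [-0.14,[0,0,-0.3],[0,0,0]],
    [-0.14,[0,0,0],[0,0,0]],
    [-0.14,[0,0,0],[0,0,0]],
    [-0.14,[0,0,0],[0,0,0]],
    [-0.14,[0,0,0],[0,0,0]],
    [-0.14,[0,0,0],[0,0,0]],
  ],
)

```text
t: 7.85
ee_pos: [508.8, -159.8, 223.5]
orientation: [0.273, -3.128, -0.001]
ft_force: [0.0, -0.4, 0.9]
width: 37.6
grasp_force: 0.0
```

```bash
python3 w.py w4; python3 tip.py w4; python3 go.py
```

```text
eye [ 437.3 -172.2  413.8] fwd [ 0.26  0.05 -0.97] K [372.30876018   0.         284.21218498]
flange 135.1 (array([ 509.2, -159.6]), 52.2)
tab [240 197  26  38 677] top [ 513.  -186.2  166.8] [ 503.6 -190.4  163.9] [ 523.6 -182.2  168.6] (array([ 513.7, -186.1]), 10.1)
tab [302 197  26  37 665] top [ 503.6 -133.4  166.9] [ 493.9 -137.6  164.1] [ 513.6 -129.2  168.7] (array([ 503.7, -133.4]), 9.8)
w4 1 1574 zmax pct [-34.3 -29.4 -28. ] tip y 19.2 28.2
w4 -1 1578 zmax pct [-34.4 -29.5 -27.6] tip y -26.9 -18.2
t 7.9 pos [ 508.9 -159.8  223.7] x [-0.985 -0.173  0.002] y [-0.173  0.985  0.001] z [-0.002  0.001 -1.   ] F [ 0.2 -0.4  0.2] w 37.8 g 0.0
```

Emit:
jog_arm(
  commands=[
    [0.2,[0,0,0],[0,0,0]],
    [0.2,[0,0,0],[0,0,0]],
    [0.2,[0,0,0],[0,0,0]],
    [0.2,[0,0,0],[0,0,0]],
  ],
)

```text
t: 8.3
ee_pos: [509.4, -160.0, 224.7]
orientation: [-0.273, 3.13, -0.0]
ft_force: [0.1, -0.3, -1.0]
width: 52.8
grasp_force: 0.0
```

```bash
python3 w.py w5; python3 tip.py w5; python3 go.py
```

```text
eye [ 437.5 -172.2  414.8] fwd [ 0.26  0.05 -0.96] K [372.30876018   0.         284.21218498]
flange 135.1 (array([ 508.9, -159.5]), 52.0)
tab [241 196  26  37 671] top [ 513.  -186.1  166.8] [ 503.4 -190.5  163.9] [ 523.5 -182.1  168.9] (array([ 513.4, -186.2]), 10.1)
tab [303 196  26  37 659] top [ 503.6 -133.4  166.9] [ 493.8 -137.5  163.9] [ 514.1 -129.2  168.9] (array([ 504., -133.]), 10.2)
w5 1 1821 zmax pct [-34.5 -29.6 -27.8] tip y 26.7 35.5
w5 -1 1809 zmax pct [-34.5 -29.3 -28. ] tip y -34.3 -25.6
t 8.35 pos [ 509.4 -160.   224.7] x [-0.985 -0.173 -0.   ] y [-0.173  0.985 -0.   ] z [ 0. -0. -1.] F [-0.1  0.7 -0.3] w 53.0 g 0.0
```

Tip height does not depend on opening. The wrist and scene depths agree that the real tips sit about 28 mm behind the reported TCP, so flange contact should come at TCP z of about 107. I'll go down again in steps.

Emit:
jog_arm(
  commands=[
    [0.6,[0,0,0.1],[0,0,0]],
    [0.6,[0,0,0.2],[0,0,0]],
    [0.6,[0,0,0.2],[0,0,0]],
    [0.6,[0,0,0.2],[0,0,0]],
    [0.6,[0,0,0.2],[0,0,0]],
    [0.6,[0,0,0.12],[0,0,0]],
    [0.6,[0,0,0.06],[0,0,0]],
    [0.6,[0,0,0.04],[0,0,0]],
    [0.6,[0,0,0],[0,0,0]],
    [0.6,[0,0,0],[0,0,0]],
  ],
)

```text
t: 9.35
ee_pos: [509.9, -160.1, 113.3]
orientation: [-0.273, 3.129, -0.001]
ft_force: [-0.5, 1.0, 0.6]
width: 70.2
grasp_force: 0.0
```

Emit:
jog_arm(
  commands=[
    [0.6,[0,0,0.01],[0,0,0]],
    [0.6,[0,0,0.01],[0,0,0]],
    [0.6,[0,0,0],[0,0,0]],
    [0.6,[0,0,0],[0,0,0]],
  ],
)

```text
t: 9.75
ee_pos: [509.4, -160.0, 110.8]
orientation: [-0.274, 3.129, -0.0]
ft_force: [-0.5, 0.8, 0.9]
width: 70.3
grasp_force: 0.0
```

Emit:
jog_arm(
  commands=[
    [0.6,[0,0,0.01],[0,0,0]],
    [0.6,[0,0,0.01],[0,0,0]],
    [0.6,[0,0,0],[0,0,0]],
    [0.6,[0,0,0],[0,0,0]],
  ],
)

```text
t: 10.15
ee_pos: [509.4, -160.0, 108.6]
orientation: [0.273, -3.13, -0.0]
ft_force: [0.2, -0.3, 0.7]
width: 70.0
grasp_force: 0.0
```

Emit:
jog_arm(
  commands=[
    [0.6,[0,0,0.01],[0,0,0]],
    [0.6,[0,0,0.01],[0,0,0]],
    [0.6,[0,0,0],[0,0,0]],
    [0.6,[0,0,0],[0,0,0]],
  ],
)

```text
t: 10.55
ee_pos: [509.6, -160.0, 106.9]
orientation: [-0.273, 3.129, -0.0]
ft_force: [-0.5, -0.0, 3.2]
width: 70.3
grasp_force: 1.4
```

Emit:
jog_arm(
  commands=[
    [0.6,[0,0,0.01],[0,0,0]],
    [0.6,[0,0,0.01],[0,0,0]],
    [0.6,[0,0,0],[0,0,0]],
    [0.6,[0,0,0],[0,0,0]],
  ],
)

```text
t: 10.95
ee_pos: [509.5, -160.0, 104.7]
orientation: [-0.274, 3.129, -0.0]
ft_force: [0.2, 0.3, 4.3]
width: 70.2
grasp_force: 1.7
```

Emit:
jog_arm(
  commands=[
    [0.6,[0,0,0.01],[0,0,0]],
    [0.6,[0,0,0.01],[0,0,0]],
    [0.6,[0,0,0],[0,0,0]],
    [0.6,[0,0,0],[0,0,0]],
  ],
)

```text
t: 11.35
ee_pos: [509.5, -160.0, 102.7]
orientation: [-0.273, 3.13, -0.0]
ft_force: [1.1, 0.2, 4.2]
width: 70.0
grasp_force: 2.0
```

Emit:
jog_arm(
  commands=[
    [0.6,[0,0,0.01],[0,0,0]],
    [0.6,[0,0,0],[0,0,0]],
    [0.6,[0,0,0],[0,0,0]],
  ],
)

```text
t: 11.65
ee_pos: [509.5, -160.0, 101.7]
orientation: [-0.273, 3.13, -0.0]
ft_force: [-0.2, 0.3, 4.2]
width: 70.5
grasp_force: 2.2
```

Emit:
jog_arm(
  commands=[
    [0.6,[0,0,0.01],[0,0,0]],
    [0.6,[0,0,0],[0,0,0]],
    [0.6,[0,0,0],[0,0,0]],
  ],
)

```text
t: 11.95
ee_pos: [509.4, -160.0, 100.7]
orientation: [-0.273, 3.13, -0.0]
ft_force: [0.2, 0.4, 5.3]
width: 69.8
grasp_force: 2.4
```

Emit:
jog_arm(
  commands=[
    [0.6,[0,0,0.005],[0,0,0]],
    [0.6,[0,0,0],[0,0,0]],
    [0.6,[0,0,0],[0,0,0]],
  ],
)

```text
t: 12.25
ee_pos: [509.4, -160.0, 100.2]
orientation: [-0.273, 3.13, -0.0]
ft_force: [0.4, -0.5, 5.0]
width: 70.4
grasp_force: 2.4
```

Emit:
jog_arm(
  commands=[
    [0.6,[0,0,0.01],[0,0,0]],
    [0.6,[0,0,0],[0,0,0]],
    [0.6,[0,0,0],[0,0,0]],
  ],
)

```text
t: 12.55
ee_pos: [509.5, -160.0, 99.2]
orientation: [-0.273, 3.13, -0.0]
ft_force: [1.3, -0.2, 5.4]
width: 70.4
grasp_force: 2.6
```

Emit:
jog_arm(
  commands=[
    [0.6,[0,0,0.01],[0,0,0]],
    [0.6,[0,0,0],[0,0,0]],
    [0.6,[0,0,0],[0,0,0]],
  ],
)

```text
t: 12.85
ee_pos: [509.5, -160.0, 98.3]
orientation: [-0.273, 3.13, -0.0]
ft_force: [0.4, -0.1, 6.1]
width: 70.1
grasp_force: 2.7
```

Emit:
jog_arm(
  commands=[
    [0.6,[0,0,0.01],[0,0,0]],
    [0.6,[0,0,0],[0,0,0]],
    [0.6,[0,0,0],[0,0,0]],
  ],
)

```text
t: 13.15
ee_pos: [509.5, -160.0, 97.3]
orientation: [-0.273, 3.129, -0.0]
ft_force: [0.3, -0.0, 6.5]
width: 70.5
grasp_force: 2.9
```

Emit:
jog_arm(
  commands=[
    [0.6,[0,0,0.01],[0,0,0]],
    [0.6,[0,0,0],[0,0,0]],
    [0.6,[0,0,0],[0,0,0]],
  ],
)

```text
t: 13.45
ee_pos: [509.5, -160.0, 96.3]
orientation: [-0.273, 3.13, -0.0]
ft_force: [0.4, 0.0, 5.5]
width: 70.4
grasp_force: 3.0
```

Emit:
jog_arm(
  commands=[
    [0.6,[0,0,0.01],[0,0,0]],
    [0.6,[0,0,0],[0,0,0]],
    [0.6,[0,0,0],[0,0,0]],
  ],
)

```text
t: 13.75
ee_pos: [509.6, -160.0, 95.4]
orientation: [-0.273, 3.129, -0.0]
ft_force: [-0.1, 0.5, 6.4]
width: 70.0
grasp_force: 3.1
```

Emit:
jog_arm(
  commands=[
    [0.6,[0,0,0.01],[0,0,0]],
    [0.6,[0,0,0],[0,0,0]],
    [0.6,[0,0,0],[0,0,0]],
  ],
)

```text
t: 14.05
ee_pos: [509.9, -160.0, 95.3]
orientation: [-0.273, 3.129, -0.0]
ft_force: [-2.8, 1.4, 15.8]
width: 70.4
grasp_force: 7.6
```

It bottomed at z 95.3 with about 16 N, some 11.6 mm down. I'll hold there and pinch.

Emit:
jog_arm(
  commands=[
    [0.3,[0,0,0],[0,0,0]],
    [0.0,[0,0,0],[0,0,0]],
    [-0.3,[0,0,0],[0,0,0]],
    [-0.6,[0,0,0],[0,0,0]],
    [-1,[0,0,0],[0,0,0]],
    [-1,[0,0,0],[0,0,0]],
    [-1,[0,0,0],[0,0,0]],
    [-1,[0,0,0],[0,0,0]],
  ],
)

```text
t: 14.85
ee_pos: [510.1, -160.1, 95.5]
orientation: [-0.273, 3.128, -0.001]
ft_force: [-1.9, 1.4, 16.2]
width: 35.3
grasp_force: 30.1
```

Emit:
jog_arm(
  commands=[
    [-1,[0,0,-0.02],[0,0,0]],
    [-1,[0,0,-0.05],[0,0,0]],
    [-1,[0,0,-0.08],[0,0,0]],
    [-1,[0,0,-0.08],[0,0,0]],
    [-1,[0,0,0],[0,0,0]],
    [-1,[0,0,0],[0,0,0]],
  ],
)

```text
t: 15.45
ee_pos: [508.6, -159.7, 116.7]
orientation: [0.273, -3.128, -0.001]
ft_force: [-0.3, -0.1, -2.1]
width: 34.7
grasp_force: 30.0
```

```bash
python3 w.py w6; python3 go.py
```

```text
eye [ 436.9 -172.   307. ] fwd [ 0.26  0.05 -0.96] K [372.30876018   0.         284.21218498]
flange 139.6 (array([ 460.1, -174.4]), 11.9)
tab [ 239  251   40   75 1859] top [ 509.8 -174.4  176.1] [ 500.3 -178.2  173.2] [ 520.9 -170.8  179.4] (array([ 510.6, -174.3]), 10.3)
tab [ 291  251   40   75 1848] top [ 504.6 -144.7  176. ] [ 494.7 -148.3  172.9] [ 515.7 -140.6  177.8] (array([ 505.2, -144. ]), 10.5)
t 15.5 pos [ 508.4 -159.6  116.5] x [-0.985 -0.173  0.002] y [-0.173  0.985  0.001] z [-0.002  0.001 -1.   ] F [-0.  -0.2 -3.5] w 34.6 g 30.0
```

The tabs have risen to 176, above the latched height, and the load is about the cartridge's weight, so it is unhooked. Drawing it straight up.

Emit:
jog_arm(
  commands=[
    [-1,[0,0,-0.12],[0,0,0]],
    [-1,[0,0,-0.2],[0,0,0]],
    [-1,[0,0,-0.2],[0,0,0]],
    [-1,[0,0,-0.2],[0,0,0]],
    [-1,[0,0,-0.2],[0,0,0]],
    [-1,[0,0,-0.2],[0,0,0]],
    [-1,[0,0,-0.1],[0,0,0]],
    [-1,[0,0,0],[0,0,0]],
    [-1,[0,0,0],[0,0,0]],
    [-1,[0,0,0],[0,0,0]],
  ],
)

```text
t: 16.5
ee_pos: [508.6, -159.7, 238.0]
orientation: [0.273, -3.128, -0.001]
ft_force: [-0.0, -0.1, -2.5]
width: 34.8
grasp_force: 30.0
```

```bash
python3 - <<'E'
from h import *
from workcell import *
b=get_image("scene");P=cloud(b);z=P[...,2]
im=b["image"];c=im.astype(int)
gr=(c[...,1]>1.5*c[...,2])&(c[...,1]>1.15*c[...,0])&(np.hypot(P[...,0]-510,P[...,1]+159)<45)&(z>100)
q=P[gr];print("green",len(q),q.mean(0) if len(q) else 0, np.percentile(q[:,2],[2,98]) if len(q) else 0)
# spindle tip & seat in top/scene/wrist w2
for n in("top0","scene0","w1","w2"):
    d=np.load(n+".npz");Q=cloud(d);zz=Q[...,2];m=np.hypot(Q[...,0]-532,Q[...,1]-132)<70
    a=Q[m&(zz>5)&(zz<22)];s=Q[m&(zz>35)&(zz<75)&(np.hypot(Q[...,0]-532,Q[...,1]-132)<20)]
    print(n,"base",circle(a[:,:2]) if len(a) else 0,np.percentile(a[:,2],[50,90]).round(1),"spindle",len(s),s.mean(0).round(1) if len(s) else 0,s[:,2].max().round(1) if len(s) else 0)
cv2.imwrite("pics/s4.png",cv2.resize(im[20:300,170:370],None,fx=2.1,fy=2.1,interpolation=2))
E
python3 go.py 531.5 132 240 100
```

```text
green 394 [ 513.49406444 -143.95017967  199.03752057] [161.19888465 440.1619252 ]
top0 base (array([532.4, 131. ]), 54.9) [10.  15.3] spindle 47 [532.  130.4  51.6] 57.4
scene0 base (array([531.1, 133.5]), 56.3) [ 9.1 15. ] spindle 53 [532.8 136.8  46.1] 56.3
w1 base (array([530.9, 132.2]), 55.4) [11.2 17. ] spindle 163 [529.5 128.9  49.1] 58.6
w2 base (array([530.3, 131.8]), 55.5) [11.2 17. ] spindle 181 [529.9 128.8  48.7] 58.2
t 16.55 pos [ 508.7 -159.7  238. ] x [-0.985 -0.173  0.002] y [-0.173  0.985  0.001] z [-0.002  0.001 -1.   ] F [-0.4  0.5 -2.5] w 34.8 g 30.0
tool shift mm [-73.1 283.3  -1.8]
tool turn /45deg [ 0.001 -0.002 -0.   ]
```

View pics/s4.png

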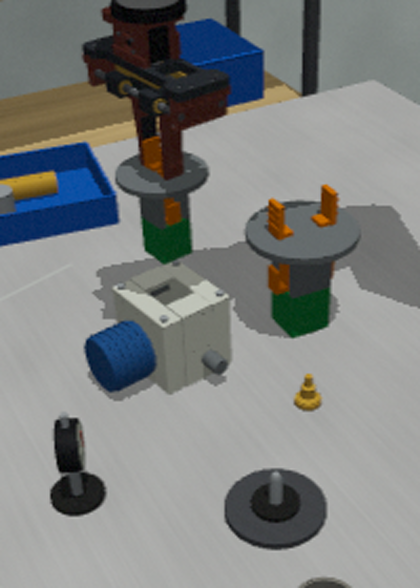

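The cartridge is out and upright at (165,215), with its bottom at about z 161, and the pump mouth is empty. The stand is at (275,500) in the crop, world (531,132). Carrying it over.

Emit:
jog_arm(
  commands=[
    [-1,[-0.04,0.16,0],[0,0,0]],
    [-1,[-0.08,0.31,0],[0,0,0]],
    [-1,[-0.09,0.35,0],[0,0,0]],
    [-1,[-0.1,0.39,0],[0,0,0]],
    [-1,[-0.1,0.39,0],[0,0,0]],
    [-1,[-0.1,0.39,0],[0,0,0]],
    [-1,[-0.09,0.35,0],[0,0,0]],
    [-1,[-0.08,0.31,0],[0,0,0]],
    [-1,[-0.046,0.183,0],[0,0,0]],
    [-1,[0,0,0],[0,0,0]],
  ],
)

```text
t: 17.55
ee_pos: [531.4, 133.7, 238.2]
orientation: [0.278, -3.128, -0.0]
ft_force: [0.1, -1.0, -2.6]
width: 34.6
grasp_force: 30.0
```

Emit:
jog_arm(
  commands=[
    [-1,[0,0,0],[0,0,0]],
    [-1,[0,0,0],[0,0,0]],
    [-1,[0,0,0],[0,0,0]],
  ],
)

```text
t: 17.85
ee_pos: [531.7, 130.6, 239.0]
orientation: [0.271, -3.129, 0.0]
ft_force: [-0.1, -0.1, -2.7]
width: 35.1
grasp_force: 30.0
```

```bash
python3 - <<'E'
from h import *
from workcell import *
b=get_image("scene");P=cloud(b);z=P[...,2];im=b["image"];c=im.astype(int)
gr=((c[...,1]>1.5*c[...,2])&(c[...,1]>1.15*c[...,0])&(abs(P[...,0]-531)<45)&(abs(P[...,1]-132)<45)&(z>80)&(z<220))
q=P[gr];print("green",len(q),q.min(0),q.max(0),q.mean(0))
# pixels of the seat and of the held bottom
E
python3 go.py 531 132 110 100
```

```text
green 504 [508.17436888 114.83864073 159.76516965] [555.01574349 157.43112302 212.91967102] [538.23750061 144.98533579 184.30411422]
t 17.9 pos [531.7 130.6 239.1] x [-0.985 -0.172  0.   ] y [-0.172  0.985 -0.   ] z [-0. -0. -1.] F [-0.6 -0.4 -2.8] w 34.9 g 30.0
tool shift mm [  0.5   1.5 129.1]
tool turn /45deg [-0.    -0.    -0.002]
```

Emit:
jog_arm(
  commands=[
    [-1,[0,0.007,0.12],[0,0,0]],
    [-1,[0,0,0.22],[0,0,0]],
    [-1,[0,0,0.22],[0,0,0]],
    [-1,[0,0,0.22],[0,0,0]],
    [-1,[0,0,0.14],[0,0,0]],
    [-1,[0,0,0.08],[0,0,0]],
    [-1,[0,0,0.05],[0,0,0]],
    [-1,[0,0,0.05],[0,0,0]],
    [-1,[0,0,0],[0,0,0]],
    [-1,[0,0,0],[0,0,0]],
  ],
)

```text
t: 18.9
ee_pos: [532.1, 132.4, 129.7]
orientation: [-0.273, 3.129, 0.0]
ft_force: [0.6, 0.1, -1.2]
width: 35.0
grasp_force: 30.0
```

Emit:
jog_arm(
  commands=[
    [-1,[0,0,0.05],[0,0,0]],
    [-1,[0,0,0.05],[0,0,0]],
    [-1,[0,0,0.05],[0,0,0]],
    [-1,[0,0,0.03],[0,0,0]],
    [-1,[0,0,0.02],[0,0,0]],
    [-1,[0,0,0.02],[0,0,0]],
    [-1,[0,0,0],[0,0,0]],
    [-1,[0,0,0],[0,0,0]],
    [-1,[0,0,0],[0,0,0]],
  ],
)

```text
t: 19.8
ee_pos: [531.8, 132.3, 107.3]
orientation: [-0.273, 3.129, 0.0]
ft_force: [0.2, 0.2, -3.7]
width: 34.7
grasp_force: 30.0
```

The spindle is inside the bore with no side force. I'll lower it gently to the seat.

Emit:
jog_arm(
  commands=[
    [-1,[0,0,0.03],[0,0,0]],
    [-1,[0,0,0.03],[0,0,0]],
    [-1,[0,0,0.01],[0,0,0]],
    [-1,[0,0,0.01],[0,0,0]],
    [-1,[0,0,0],[0,0,0]],
    [-1,[0,0,0],[0,0,0]],
  ],
)

```text
t: 20.4
ee_pos: [531.7, 132.3, 99.2]
orientation: [0.274, -3.13, 0.0]
ft_force: [0.0, 0.1, -2.9]
width: 34.7
grasp_force: 30.0
```

Emit:
jog_arm(
  commands=[
    [-1,[0,0,0.01],[0,0,0]],
    [-1,[0,0,0],[0,0,0]],
    [-1,[0,0,0],[0,0,0]],
  ],
)

```text
t: 20.7
ee_pos: [531.6, 132.3, 98.2]
orientation: [0.273, -3.13, 0.0]
ft_force: [-0.0, 0.3, -1.8]
width: 34.9
grasp_force: 30.0
```

Emit:
jog_arm(
  commands=[
    [-1,[0,0,0.01],[0,0,0]],
    [-1,[0,0,0],[0,0,0]],
    [-1,[0,0,0],[0,0,0]],
  ],
)

```text
t: 21.0
ee_pos: [531.6, 132.3, 97.1]
orientation: [0.273, -3.13, 0.0]
ft_force: [0.5, 0.5, -2.5]
width: 35.0
grasp_force: 30.0
```

Emit:
jog_arm(
  commands=[
    [-1,[0,0,0.007],[0,0,0]],
    [-1,[0,0,0],[0,0,0]],
    [-1,[0,0,0],[0,0,0]],
  ],
)

```text
t: 21.3
ee_pos: [531.6, 132.3, 96.4]
orientation: [0.274, -3.13, 0.0]
ft_force: [-0.6, -0.4, -2.2]
width: 34.8
grasp_force: 30.0
```

Emit:
jog_arm(
  commands=[
    [-1,[0,0,0.007],[0,0,0]],
    [-1,[0,0,0],[0,0,0]],
    [-1,[0,0,0],[0,0,0]],
  ],
)

```text
t: 21.6
ee_pos: [531.6, 132.3, 95.7]
orientation: [0.273, -3.13, 0.0]
ft_force: [-0.2, 0.8, -2.2]
width: 34.8
grasp_force: 30.0
```

Emit:
jog_arm(
  commands=[
    [-1,[0,0,0.007],[0,0,0]],
    [-1,[0,0,0],[0,0,0]],
    [-1,[0,0,0],[0,0,0]],
  ],
)

```text
t: 21.9
ee_pos: [531.6, 132.3, 95.0]
orientation: [0.273, -3.13, 0.0]
ft_force: [1.0, 0.2, -2.0]
width: 35.0
grasp_force: 30.0
```

Emit:
jog_arm(
  commands=[
    [-1,[0,0,0.007],[0,0,0]],
    [-1,[0,0,0],[0,0,0]],
    [-1,[0,0,0],[0,0,0]],
  ],
)

```text
t: 22.2
ee_pos: [531.6, 132.3, 94.4]
orientation: [0.273, -3.13, 0.0]
ft_force: [-0.1, 0.2, -2.9]
width: 34.8
grasp_force: 30.0
```

Emit:
jog_arm(
  commands=[
    [-1,[0,0,0.007],[0,0,0]],
    [-1,[0,0,0],[0,0,0]],
    [-1,[0,0,0],[0,0,0]],
  ],
)

```text
t: 22.5
ee_pos: [531.7, 132.3, 93.7]
orientation: [-0.273, 3.13, 0.0]
ft_force: [0.5, 0.4, -1.9]
width: 34.9
grasp_force: 30.0
```

Emit:
jog_arm(
  commands=[
    [-1,[0,0,0.005],[0,0,0]],
    [-1,[0,0,0],[0,0,0]],
    [-1,[0,0,0],[0,0,0]],
  ],
)

```text
t: 22.8
ee_pos: [531.9, 132.4, 93.6]
orientation: [-0.273, 3.129, 0.0]
ft_force: [-1.2, -0.2, 4.7]
width: 34.8
grasp_force: 30.0
```

It is seated: motion stopped at z 93.6 and the force turned positive. Releasing and backing off upward.

Emit:
jog_arm(
  commands=[
    [-0.15,[0,0,0],[0,0,0]],
    [0.1,[0,0,0],[0,0,0]],
    [0.4,[0,0,0],[0,0,0]],
    [0.6,[0,0,0],[0,0,0]],
    [0.7,[0,0,0],[0,0,0]],
    [0.7,[0,0,0],[0,0,0]],
    [0.7,[0,0,0],[0,0,0]],
  ],
)

```text
t: 23.5
ee_pos: [532.1, 132.5, 93.4]
orientation: [-0.273, 3.129, 0.0]
ft_force: [-0.2, 1.1, 4.9]
width: 74.3
grasp_force: 2.3
```

Emit:
jog_arm(
  commands=[
    [0.7,[0,0,-0.03],[0,0,0]],
    [0.7,[0,0,-0.08],[0,0,0]],
    [0.7,[0,0,-0.15],[0,0,0]],
    [0.7,[0,0,-0.2],[0,0,0]],
    [0.7,[0,0,-0.3],[0,0,0]],
    [0.7,[0,0,-0.4],[0,0,0]],
    [0.7,[0,0,-0.4],[0,0,0]],
    [0.7,[0,0,0],[0,0,0]],
    [0.7,[0,0,0],[0,0,0]],
  ],
)

```text
t: 24.4
ee_pos: [531.9, 132.4, 250.2]
orientation: [-0.273, 3.128, 0.0]
ft_force: [-0.2, -0.1, -0.0]
width: 74.5
grasp_force: 0.0
```

```bash
python3 go.py
python3 - <<'E'
from h import *
from workcell import *
o=get_obs();d=get_image("wrist");m=d["mount"];M=R.from_rotvec(o["orientation"]).as_matrix()
d["eye"]=o["ee_pos"]+M@m[:3,3];d["orientation"]=R.from_matrix(M@m[:3,:3]).as_rotvec()
P=cloud(d);z=P[...,2];q=P[(np.hypot(P[...,0]-531,P[...,1]-132)<60)&(z>108)&(z<132)&~orange(d["image"])]
A=np.c_[q[:,:2]-[531,132],np.ones(len(q))];print("flange",circle(q[:,:2]),np.median(q[:,2]),"plane",np.linalg.lstsq(A,q[:,2],rcond=None)[0])
im=get_image("scene")["image"];cv2.imwrite("pics/s5.png",im)
E
```

```text
t 24.4 pos [531.9 132.4 250.2] x [-0.985 -0.173 -0.002] y [-0.173  0.985  0.   ] z [ 0.002  0.    -1.   ] F [-0.2 -0.1 -0. ] w 74.5 g 0.0
flange (array([530.8, 133. ]), 52.0) 121.03318617707765 plane [ 4.83502623e-04 -5.03789555e-04  1.21042833e+02]
```

View pics/s5.png

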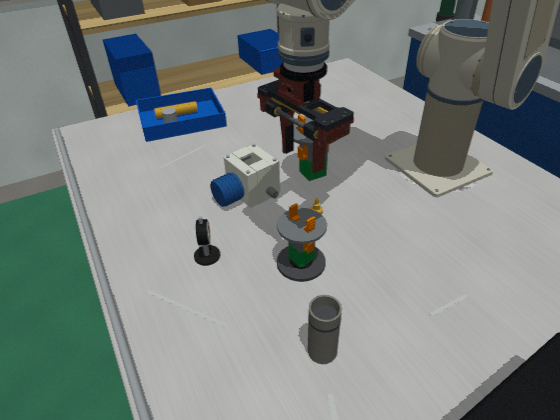

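The cartridge sits level on the stand at (301,240). Its flange is at z 121 against an expected 120, with no tilt. The gripper is clear, and the tube (323,330), probe (317,205) and dial (206,240) are unmoved.

```bash
python3 -c "from workcell import *;print(close_job())"
```

```text
the job is handed in; nothing more can be done
None
```

I pressed the smaller strainer cartridge to its stop (about 16 N), unlatched it, drew it straight up out of the pump, seated it level on the drying stand and released it. The tube, probe fitting and dial indicator look unmoved in the final picture. I handed the job in at about 24 s; no verdict was returned.

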